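# Close a pouch-cell compression fixture on its dowels and hold it pressed shut

## Robot

A 7-joint arm with a two-finger parallel gripper is mounted at the origin on a cart in front of the work surface, level with it; the furniture and walls round the work are solid. World frame = base frame: x ahead of the robot, y to its left, z up, the work surface at z = 0. Lengths are in m, angles in rad, forces in N, time in s.
With the tool pointing down it reaches from about 0.425 to 0.925 m from the base axis. Payload 6.8 kg.
Tool frame: the origin (TCP) lies midway between the tips of the shut fingers; the grasp point (between the pads) lies 19 mm behind it; z points along the fingers, y is the line along which they close (so a half turn about z gives the same grasp; the last joint's range is limited). The gripper opens to 85 mm and grips with 20 to 120 N. Pads are 22 mm wide; open, the fingers measure 114 mm over their backs; the gripper's body (76 mm by 85 mm) begins 54 mm behind the grasp point. The pads swing forward as they close: fully open they stand 13 mm farther back than shut.
Start: joints at [-1.338, 0.477, 0.022, 1.555, -0.011, 1.109, -0.083], TCP at [0.226, 0.636, 0.231] pointing down, gripper open.
Joint ranges: [-2.96, 2.96], [-0.34, 2.1], [-1.41, 1.46], [0.24, 2.44], [-1.37, 4.51], [0.17, 1.92], [-2.96, 2.96]. Speed limits (rad/s): [2.39, 2.39, 3.14, 3.14, 3.14, 3.14, 3.14].

## Interface

Orientations are given as a rotation vector (axis times angle).
In Python, from bench import r gives the robot as it stands. The module is installed in compiled form; this text tells all that it offers.
- The arm moves only by the tool apply_moves, never from a script. Its argument "rows" is a list of rows, each a list of 6 numbers: the shift along the tool's x, y, z scaled (see below), then the turn, a rotation vector about the tool's x, y, z scaled (see below). A call has 1 to 5 rows; each row is the pose to reach, as a shift and turn from the pose commanded when the call began, along the tool's axes at that moment; what a row does not reach only later rows make up. The controller multiplies each number of a shift by 0.25 m and each number of a turn by 90 degrees. A row lasts 1/8 s, in which the tool goes at most 62.5 mm and 10.7 degrees, less where a joint would pass 70% of its speed; a pose out of reach is approached as far as the arm can. A call with a number of a shift or a turn outside -1 to 1 is refused whole. A call with a gripper value outside its range is refused whole. "claw" is the opening, from 0 (shut) to 1 (fully open), set as the call begins (left out, the last holds). The fingers move at their own pace and stop on an object; "newtons" is the grip in N (left out, the last holds). Time passes only in rows, so rows that repeat a pose let the fingers close. It gives the time, the measured TCP pose, the force, the opening and the grip force at its end, in the units of the state.
- r.get_obs(): the state, without advancing time (a new reading comes with each control period).
- r.grab_frame(name): name is "scene" or "top" or "wrist"; returns a dict with "pixels" (420x560x3 uint8, red, green, blue), "intrinsics" (3x3 intrinsics, pixels), "eye" and "attitude" of the camera in the world. Camera axes: x right, y up, looking along -z (the intrinsics and any distortion apply to the point x, -y, -z); pixel columns grow to the right and rows downward; lengths in m; the calibration is good to about 2 mm. A picture is of the moment at which its call begins. There is no depth.
- r.hand_in(): hands the job in; it is judged then, once.
Trained networks look in a picture, given as the dict that the camera call returned (one of the last four; its "shot" number tells which), for a name from the list of things; names that differ only in an ending like _2 or _b are one class to them, and where a whole thing is asked for, a point or a joint stands for the part that bears it (a point fixed in the world has none). Each returns a list of dicts, best first, with "conf" (0 to 1); they miss things now and then, are a little off and sometimes report something else, mostly with a low value. They report only what shows in the picture. A call takes as long as a camera call.
- r.search_frame(picture, thing): "rect" ([left, top, width, height] in pixels, round what is visible of it).
- r.outline_of(picture, thing): "pixels" (420x560 bool, what is visible of it) and "rect" ([left, top, width, height] in pixels, round what is visible of it).
- r.landmark_of(picture, thing): "point" ([column, row] in pixels: a listed point, or the origin of a listed thing).
The state is a dict: "clock": time; "joints": joint angles; "qvel": joint speeds; "tau": joint torques, N m; "tcp_pos": TCP position; "orientation": TCP orientation; "contact_force": force on the tool from outside, world axes, zero at the start; "moment": the same for the moment, N m; "grip_width": finger opening in m; "gripper_force": force on a finger pad.
Only numpy, scipy, OpenCV 4.12 (cv2) and the standard library are available. Lean on these libraries where they do the work, as an engineer would, in place of code of your own. Each camera call takes 0.05 s, during which the arm holds its last target. There are 200 camera calls.

## Task

The pouch cell already lies in the lower half of its compression fixture: take the two tall brass spacer sleeves out of the blue compartment tray and slip one down over each dowel, then lower the upper half onto both dowels, with its notched edge over the cell's tabs, and press it down against the springs until it is fully home on both spacers. Finish while still holding it pressed home, so that I can run in the four captive screws. The spacers keep the cell from being crushed, so do not press it without them, and leave the short dark sleeves, the cell and the other things on the bench where they are.

Things in the scene. Friction and masses are not known exactly. Their poses are not given: they have to be found in the camera images.
- press_base: lower half of the fixture, fixed: aluminium plate 18 mm thick, x -62 to +78, y -82 to +82 mm. Origin on its underside midway between the dowels; z up, y towards the left dowel, x towards the cell's tabs and the black contact block. Stands flat; place and yaw differ. A sprung black platen (x -49 to +41, y -37 to +37) carries the cell, whose top is 36.5 mm above the underside before pressing
- dowel_left (a point): centre of the tip of the left dowel, at x 0, y +58 mm of press_base, 64 mm above its underside. Steel, 10 mm in diameter, standing 46 mm above the plate, the last 8 mm tapering to 4 mm
- dowel_right (a point): centre of the tip of the right dowel, at x 0, y -58 mm of press_base; the same otherwise
- platen (a joint): sprung platen under the cell: 0 = up, grows as it is pushed down, stop at 0.010 m; about 0.0055 m when the upper half is fully home on both brass spacers. Springs: about 10 N at 0 and 16 N at 0.0055 m, so it takes about 11 N of push besides the upper half's weight; that weight alone does not move it
- cell: silver pouch cell with yellow edges, 67 x 93 x 7 mm, lying in the nest of the platen; origin at the centre of its underside, its tabs towards its own -y (which is +x of press_base)
- press_top: upper half, loose, 0.36 kg, lying upright on the bench on its pad: aluminium plate y -80 to +80, x -55 to +61, z 12 to 24 mm; under it a pad 78 x 62 x 12 mm that presses the cell. Origin under the pad below the middle of the hole line; z up, +x to the notched edge (notch 56 mm wide). Screw heads to z 36 at (-42, +-45), (48, +-60) mm. Fully home, its origin is 31 mm above press_base's underside
- handle (a point): middle of the top of the black bar handle of press_top, 66 mm above its origin at x -4, y 0 mm: the bar is 60 mm long along x, 22 mm wide (grasp across y) and free to be gripped over its upper 34 mm
- hole_left (a point): centre of the lower mouth of the round dowel hole (12 mm wide) at x = 0, y = +58 mm of press_top, in the underside of the plate; goes over dowel_left
- hole_right (a point): centre of the lower mouth of the slotted dowel hole (12 mm along x, 16 mm along y) at x = 0, y = -58 mm of press_top, in the underside of the plate; goes over dowel_right
- spacer_tray: blue open tray 122 x 122 x 12 mm, fixed, with 2 x 2 compartments (centres 29 mm from the middle in x and y), walls 3 mm, floor 3 mm thick; origin at the centre of its underside, z up; only its place and yaw differ. One sleeve stands upright in each compartment, which one where differs
- spacer_brass_a: tall brass spacer sleeve, 24 mm outside, 13 mm bore, 25 mm high, standing upright; origin on its axis at the underside. Seated on the lower half, its origin is 18 mm above the underside of press_base
- spacer_brass_b: the other tall brass spacer sleeve, the same
- spacer_steel_a: short dark steel sleeve, 24 mm outside, 13 mm bore, 19 mm high, for thinner cells: stays in the tray; origin on its axis at the underside
- spacer_steel_b: the other short dark steel sleeve, the same
- multimeter: orange and black hand multimeter 142 x 68 x 38 mm, lying on the bench; bystander; origin at the centre of its underside
- marker: white marker with blue cap, 18 x 128 mm, lying on the bench; bystander; origin at its middle underneath
- kapton_tape: roll of amber tape, 68 x 74 x 12 mm, lying on the bench; bystander; origin at the centre of its underside

How it is judged:
By the outcome, as a careful person would: the job done as asked, in the order asked, and still so for the second after the job is handed in, while the arm keeps its last pose, push and grip.
It also fails if it takes over 67 s, if anything falls off the work surface, if the arm or the gripper's body presses on something with over 40 N, if the wrist force passes 120 N, or if a joint passes its speed limit or range.

## Working session

There is one attempt and no reset: what is moved stays moved. The work goes in short steps, Python scripts to look and compute and a tool call to move; the robot and the scene stay as the last step left them, time stands still between calls to the robot, and variables do not carry over. Pictures are saved under pics/ and viewed, at most 10 in all, crops included, and the job is handed in when it is done.

Besides the shell and the picture viewer there is one more tool, called by a JSON object that holds its "name" and its "arguments". apply_moves: Moves the arm, as the interface text tells. Its arguments: {"type":"object","properties":{"rows":{"type":"array","items":{"type":"array","items":{"type":"number"}}},"claw":{"type":"number"},"newtons":{"type":"number"}},"required":["rows"]}

```bash
mkdir -p pics; cat > h.py <<'E'
import numpy as np, cv2
from bench import r
from scipy.spatial.transform import Rotation as R
def save(f,n): cv2.imwrite('pics/'+n+'.png',cv2.cvtColor(f['pixels'],cv2.COLOR_RGB2BGR))
def ray(f,p):
    K=np.array(f['intrinsics']);A=np.array(f['attitude'])
    if A.shape!=(3,3): A=R.from_rotvec(A).as_matrix()
    v=np.linalg.inv(K)@[p[0],p[1],1]
    d=A@[v[0],-v[1],-v[2]]; return np.array(f['eye']),d/np.linalg.norm(d)
def atz(f,p,z):
    e,d=ray(f,p); return e+d*(z-e[2])/d[2]
def proj(f,X):
    K=np.array(f['intrinsics']);A=np.array(f['attitude'])
    if A.shape!=(3,3): A=R.from_rotvec(A).as_matrix()
    c=A.T@(np.array(X)-f['eye']); v=K@[c[0],-c[1],-c[2]]; return v[:2]/v[2]
def tri(obs):
    M=np.zeros((3,3));b=np.zeros(3)
    for f,p in obs:
        e,d=ray(f,p);P=np.eye(3)-np.outer(d,d);M+=P;b+=P@e
    return np.linalg.solve(M,b)
E
python3 - <<'E'
from h import *
np.set_printoptions(precision=4,suppress=True)
o=r.get_obs();print(o)
fs={n:r.grab_frame(n) for n in('scene','top')}
for n,f in fs.items():
    save(f,n+'0');print(n,{k:v for k,v in f.items() if k!='pixels'})
    for t in ['press_base','dowel_left','dowel_right','cell','press_top','handle','hole_left','hole_right','spacer_tray','spacer_brass_a','spacer_steel_a']:
        print(n,t,[(np.round(d['point'],1).tolist(),round(d['conf'],2)) for d in r.landmark_of(f,t)][:4])
E
```

```text
{'clock': 0.0, 'joints': array([-1.3381,  0.4778,  0.0223,  1.5564, -0.0115,  1.1093, -0.0831]), 'qvel': array([0.0001, 0.0005, 0.0004, 0.0007, 0.0003, 0.0017, 0.0006]), 'tau': array([ -0.0002, -59.6436,   1.6079, -28.1207,   0.0125,   0.0089,
         0.    ]), 'tcp_pos': array([0.2254, 0.6356, 0.2304]), 'orientation': array([-0.5327, -3.0959,  0.0027]), 'contact_force': array([0.5627, 0.3903, 0.1802]), 'moment': array([ 0.0023, -0.0139,  0.0417]), 'gripper_force': 0.0, 'grip_width': 0.08524922966078181}
scene {'intrinsics': array([[401.2881,   0.    , 271.6507],
       [  0.    , 401.2881, 213.5292],
       [  0.    ,   0.    ,   1.    ]]), 'eye': array([-0.1258, -0.463 ,  0.7593]), 'attitude': array([ 0.8257, -0.4311, -0.8652]), 'shot': 1}
scene press_base [([278.4, 261.2], 0.9)]
scene dowel_left [([263.4, 230.0], 0.7)]
scene dowel_right [([305.6, 245.3], 0.67)]
scene cell [([283.7, 248.0], 0.57)]
scene press_top [([178.4, 215.2], 0.72)]
scene handle [([170.8, 198.6], 0.62)]
scene hole_left [([160.9, 207.2], 0.81)]
scene hole_right [([195.5, 216.4], 0.71), ([161.4, 205.3], 0.27)]

[... 371 characters left out ...]
: array([0.4774, 0.0159, 1.5948]), 'attitude': array([ 0.0563, -0.0476, -1.5591]), 'shot': 2}
top press_base []
top dowel_left [([279.6, 230.0], 0.9)]
top dowel_right [([320.1, 225.4], 0.83)]
top cell [([297.7, 226.6], 0.81), ([401.7, 256.6], 0.55)]
top press_top [([190.7, 242.2], 0.61)]
top handle [([184.9, 245.3], 0.98), ([211.4, 159.4], 0.48)]
top hole_left [([169.9, 245.2], 0.68)]
top hole_right [([203.7, 237.2], 0.63)]
top spacer_tray [([386.3, 262.9], 0.59)]
top spacer_brass_a [([382.8, 256.1], 0.67), ([400.7, 252.9], 0.55), ([399.0, 274.5], 0.48), ([280.9, 231.0], 0.15)]
top spacer_steel_a [([182.0, 243.3], 0.66), ([381.2, 275.4], 0.43), ([382.2, 255.5], 0.37), ([204.1, 237.4], 0.27)]
```

```bash
python3 - <<'E'
import cv2
a=cv2.imread('pics/scene0.png');b=cv2.imread('pics/top0.png')
cv2.imwrite('pics/both.png',cv2.vconcat([cv2.resize(a[170:400,100:440],None,fx=1.3,fy=1.3),cv2.resize(b[130:300,120:460],None,fx=1.3,fy=1.3)]))
E
```

```text
(no output)
```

View pics/both.png

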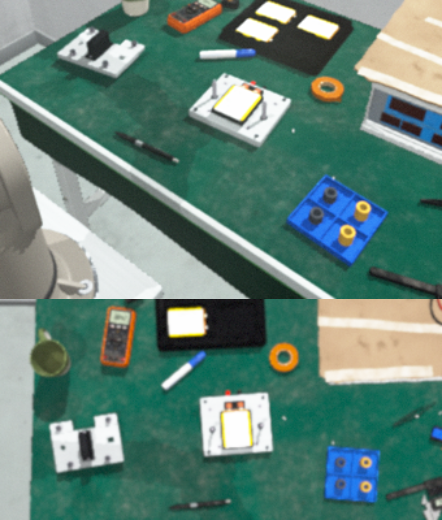

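View pics/top0.png

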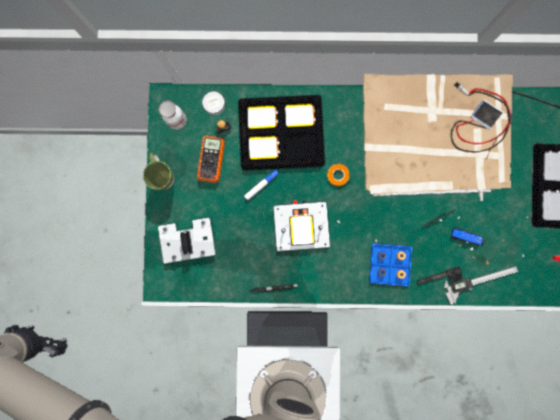

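```bash
python3 - <<'E'
from h import *
np.set_printoptions(precision=4,suppress=True)
fs={n:r.grab_frame(n) for n in('scene','top')}
s,t=fs['scene'],fs['top']
for n,a,b in [('dL',(263.4,230),(279.6,230)),('dR',(305.6,245.3),(320.1,225.4)),('handle',(170.8,198.6),(184.9,245.3)),('hL',(160.9,207.2),(169.9,245.2)),('hR',(195.5,216.4),(203.7,237.2)),('cell',(283.7,248),(297.7,226.6)),('tray',(359.5,335.6),(386.3,262.9))]+[('sl',a,b) for a in [(373.8,337.9),(363.7,356.4),(355.7,321.2),(343.9,335.4)] for b in [(382.8,256.1),(400.7,252.9),(399,274.5),(381.2,275.4)]]:
    X=tri([(s,a),(t,b)]);e=np.linalg.norm(proj(s,X)-a)+np.linalg.norm(proj(t,X)-b)
    if n!='sl' or e<6: print(n,a,b,X,round(e,1))
E
```

```text
dL (263.4, 230) (279.6, 230) [0.515  0.0293 0.062 ] 2.6
dR (305.6, 245.3) (320.1, 225.4) [ 0.5301 -0.0935  0.0644] 2.7
handle (170.8, 198.6) (184.9, 245.3) [0.462  0.3186 0.0677] 1.3
hL (160.9, 207.2) (169.9, 245.2) [0.4621 0.3763 0.0094] 0.5
hR (195.5, 216.4) (203.7, 237.2) [0.4922 0.2673 0.0072] 3.1
cell (283.7, 248) (297.7, 226.6) [ 0.5279 -0.0277  0.0193] 3.4
tray (359.5, 335.6) (386.3, 262.9) [ 0.4174 -0.3093 -0.0029] 4.7
sl (373.8, 337.9) (400.7, 252.9) [ 0.4439 -0.3458 -0.0112] 4.4
sl (363.7, 356.4) (399, 274.5) [ 0.3793 -0.3442 -0.0029] 0.6
sl (355.7, 321.2) (382.8, 256.1) [ 0.4373 -0.2917  0.0129] 1.7
sl (355.7, 321.2) (399, 274.5) [ 0.382  -0.3166  0.0925] 5.2
sl (343.9, 335.4) (381.2, 275.4) [ 0.3797 -0.2877  0.0227] 4.4
```

```bash
cat >> h.py <<'E'
def down(psi):
    p=np.radians(psi);c,s=np.cos(p),np.sin(p)
    return np.array([[-c,-s,0],[-s,c,0],[0,0,-1.]])
def goto(xyz,psi,o=None):
    "row numbers from the measured pose to a tool-down pose; psi = angle of tool y from world y"
    o=o or r.get_obs();A=R.from_rotvec(o['orientation']).as_matrix()
    d=A.T@(np.array(xyz)-o['tcp_pos'])/.25
    w=R.from_matrix(A.T@down(psi)).as_rotvec()/(np.pi/2)
    return np.round(np.r_[d,w],3).tolist()
def pose(o=None):
    o=o or r.get_obs();A=R.from_rotvec(o['orientation']).as_matrix()
    return np.round(o['tcp_pos'],4),round(float(np.degrees(np.arctan2(-A[0,1],A[1,1]))),1)
def lm(f,t,n=4): return [(np.round(d['point'],1).tolist(),round(d['conf'],2)) for d in r.landmark_of(f,t)][:n]
E
python3 - <<'E'
from h import *
print(pose(),goto((.44,.32,.27),15.4))
f=r.grab_frame('wrist');print(f['eye'],f['attitude'],f['intrinsics'])
E
```

```text
(array([0.2256, 0.6362, 0.2313]), -19.5) [-1.231, -0.905, -0.155, 0.0, -0.0, -0.388]
[0.15677936 0.65949248 0.37428337] [-0.25411985 -0.17880386  1.22072545] [[302.16007056   0.         283.07886534]
 [  0.         302.16007056 207.61424087]
 [  0.           0.           1.        ]]
```

{"name": "apply_moves", "arguments": {"rows": [[-0.99,-0.72,-0.15,0,0,-0.388],[-0.99,-0.72,-0.15,0,0,-0.388],[-0.99,-0.72,-0.15,0,0,-0.388],[-0.99,-0.72,-0.15,0,0,-0.388],[-0.99,-0.72,-0.15,0,0,-0.388]]}}

```text
clock: 1.98
tcp_pos: [0.4, 0.3817, 0.2694]
orientation: [-0.42, 3.113, 0.001]
contact_force: [0.7, 0.1, 0.7]
grip_width: 0.0854
gripper_force: 0.0
```

```bash
python3 - <<'E'
from h import *
print(pose(),goto((.46,.31,.27),15.4))
f=r.grab_frame('wrist');save(f,'w1')
for t in ['handle','hole_left','hole_right','press_top']:
  for p,c in lm(f,t,2): print(t,p,c,atz(f,p,{'handle':.066,'press_top':0}.get(t,.024)))
E
```

```text
(array([0.4   , 0.3817, 0.2694]), 15.4) [-0.155, -0.34, -0.003, 0.0, 0.0, -0.0]
handle [217.5, 226.0] 0.58 [0.47365167 0.31773393 0.066     ]
hole_left [266.5, 219.0] 0.96 [0.46358583 0.37452574 0.024     ]
hole_right [182.5, 208.7] 0.87 [0.47935858 0.26205953 0.024     ]
press_top [224.9, 211.6] 0.81 [0.47682701 0.31517546 0.        ]
```

```bash
python3 - <<'E'
from h import *
print(goto((.46,.07,.27),7))
E
```

```text
[0.096, -1.278, -0.005, 0.001, -0.0, 0.093]
```

{"name": "apply_moves", "arguments": {"rows": [[0.02,-0.25,0,0,0,0.09],[0.04,-0.5,0,0,0,0.09],[0.06,-0.75,0,0,0,0.09],[0.08,-1.0,0,0,0,0.09],[0.08,-1.0,0,0,0,0.09]]}}

```text
clock: 2.85
tcp_pos: [0.4461, 0.1344, 0.2688]
orientation: [-0.192, 3.136, -0.001]
contact_force: [0.5, 1.2, -0.3]
grip_width: 0.0854
gripper_force: 0.0
```

```bash
python3 - <<'E'
from h import *
print(pose(),goto((.46,-.10,.27),7))
E
```

```text
(array([0.4461, 0.1344, 0.2688]), 7.0) [0.059, -0.937, -0.004, -0.001, 0.0, -0.0]
```

{"name": "apply_moves", "arguments": {"rows": [[0.02,-0.25,0,0,0,0],[0.04,-0.5,0,0,0,0],[0.05,-0.65,0,0,0,0],[0.05,-0.65,0,0,0,0]]}}

```text
clock: 3.35
tcp_pos: [0.4544, -0.0258, 0.2688]
orientation: [-0.197, 3.135, -0.0]
contact_force: [0.4, 1.1, -0.0]
grip_width: 0.0852
gripper_force: 0.0
```

```bash
python3 - <<'E'
from h import *
print(pose(),goto((.44,-.26,.24),7))
f=r.grab_frame('wrist');save(f,'w2')
for t in ['dowel_left','dowel_right','press_base','cell']:
  for p,c in lm(f,t,2): print(t,p,c,atz(f,p,{'press_base':0,'cell':.0295}.get(t,.064)))
E
```

```text
(array([ 0.4544, -0.0258,  0.2688]), 7.2) [0.174, -0.922, 0.115, -0.0, 0.0, 0.002]
dowel_right [220.3, 231.7] 0.58 [ 0.52584167 -0.09619501  0.064     ]
dowel_right [90.2, 138.7] 0.32 [ 0.43229009 -0.24884136  0.064     ]
cell [269.7, 226.5] 0.71 [ 0.52430161 -0.03666165  0.0295    ]
cell [47.0, 132.4] 0.38 [ 0.436252   -0.32226744  0.0295    ]
```

View pics/w2.png

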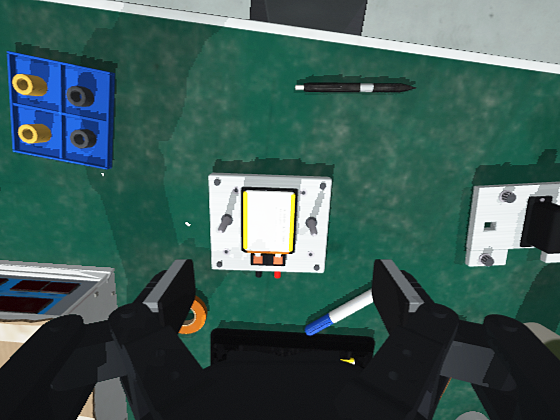

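{"name": "apply_moves", "arguments": {"rows": [[0.04,-0.25,0.03,0,0,0],[0.08,-0.5,0.06,0,0,0],[0.12,-0.7,0.09,0,0,0],[0.17,-0.92,0.115,0,0,0],[0.17,-0.92,0.115,0,0,0]], "claw": 0.5}}

```text
clock: 4.22
tcp_pos: [0.4401, -0.262, 0.2397]
orientation: [0.191, -3.135, 0.003]
contact_force: [0.3, 0.7, -0.1]
grip_width: 0.0425
gripper_force: 0.0
```

```bash
python3 - <<'E'
from h import *
o=r.get_obs();print(pose(),o['grip_width'])
f=r.grab_frame('wrist');save(f,'w3')
for t in ['spacer_tray','spacer_brass_a','spacer_steel_a']:
  for p,c in lm(f,t,4): print(t,p,c,atz(f,p,.003))
for d in r.outline_of(f,'spacer_tray')[:1]:
  c=max(cv2.findContours(d['pixels'].astype('uint8'),0,2)[0],key=cv2.contourArea)
  c=np.array([atz(f,p,.012)[:2] for p in c[:,0,:].astype(float)])*1000
  print('tray rim rect mm',cv2.minAreaRect(c.astype('float32')))
E
```

```text
(array([ 0.4401, -0.262 ,  0.2397]), 7.0) 0.04249040318593472
spacer_tray [243.4, 152.0] 0.85 [ 0.41474548 -0.31663179  0.003     ]
spacer_brass_a [221.5, 124.9] 0.83 [ 0.38554818 -0.3457442   0.003     ]
spacer_brass_a [217.8, 166.3] 0.57 [ 0.43645776 -0.34717892  0.003     ]
spacer_brass_a [513.0, 275.1] 0.37 [0.53905241 0.07315474 0.003     ]
spacer_steel_a [267.9, 134.6] 0.55 [ 0.39009768 -0.28864006  0.003     ]
spacer_steel_a [264.8, 175.0] 0.53 [ 0.44027028 -0.28719769  0.003     ]
tray rim rect mm ((412.29925537109375, -317.15106201171875), (122.0788803100586, 122.53685760498047), 86.07148742675781)
```

View pics/w3.png

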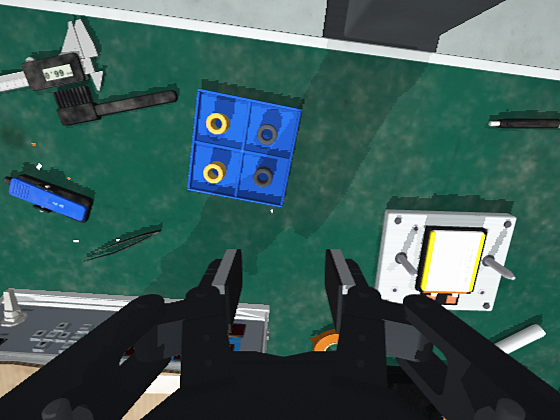

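```bash
python3 - <<'E'
from h import *
o=r.get_obs();print(o['joints'])
f=r.grab_frame('wrist')
hsv=cv2.cvtColor(f['pixels'],cv2.COLOR_RGB2HSV)
m=cv2.inRange(hsv,(18,120,150),(32,255,255));m[:,:190]=0;m[:,250:]=0;m[:90]=0;m[210:]=0
n,l,s,c=cv2.connectedComponentsWithStats(m)
for i in range(1,n):
  if s[i,4]>60: 
    el=cv2.fitEllipse(max(cv2.findContours((l==i).astype('uint8'),0,1)[0],key=len));print(s[i],c[i],el,atz(f,el[0],.028))
for p in [(-94)]+[86]: print(goto((.43,-.34,.12),p))
E
```

```text
[-0.05254601  0.20867323  0.53269081  1.95990621 -0.12581683  1.00506731
  2.23993374]
[202 110  21  21 239] [212.0292887 119.9916318] ((211.9101104736328, 119.9787368774414), (18.83624267578125, 21.21001625061035), 147.0908660888672) [ 0.38322901 -0.34669297  0.028     ]
[199 161  20  19 196] [208.40816327 169.97959184] ((208.25872802734375, 169.97467041015625), (17.60341453552246, 18.934850692749023), 130.61892700195312) [ 0.44058258 -0.34738427  0.028     ]
[0.09, -0.323, 0.48, 0.0, -0.0, 1.128]
[0.09, -0.323, 0.48, 0.0, 0.0, -0.872]
```

{"name": "apply_moves", "arguments": {"rows": [[0.05,-0.2,0.2,0,0,0.118],[0.07,-0.3,0.3,0,0,0.236],[0.07,-0.34,0.4,0,0,0.354],[0.07,-0.34,0.4,0,0,0.472],[0.07,-0.34,0.4,0,0,0.59]]}}

```text
clock: 5.15
tcp_pos: [0.435, -0.3442, 0.1396]
orientation: [-1.229, -2.891, -0.001]
contact_force: [0.2, -0.4, -0.0]
grip_width: 0.0427
gripper_force: 0.0
```

```bash
python3 - <<'E'
from h import *
print(pose(),r.get_obs()['joints'][6],goto((.44,-.345,.12),-94))
E
```

```text
(array([ 0.435 , -0.3442,  0.1396]), -46.1) 1.7150073290980286 [-0.016, 0.012, 0.078, -0.0, -0.001, 0.533]
```

{"name": "apply_moves", "arguments": {"rows": [[-0.01,0.01,0.02,0,0,0.118],[-0.016,0.012,0.05,0,0,0.236],[-0.016,0.012,0.078,0,0,0.354],[-0.016,0.012,0.078,0,0,0.472],[-0.016,0.012,0.078,0,0,0.533]]}}

```text
clock: 5.78
tcp_pos: [0.4404, -0.3446, 0.1203]
orientation: [-2.295, -2.145, -0.001]
contact_force: [-0.5, -0.8, 0.1]
grip_width: 0.0428
gripper_force: 0.0
```

```bash
python3 - <<'E'
from h import *
print(pose(),r.get_obs()['joints'][6])
f=r.grab_frame('wrist');save(f,'w4')
for p in [(.4405,-.3475,.028),(.383,-.3465,.028),(.44,-.345,.12)]: print(proj(f,p))
E
```

```text
(array([ 0.4404, -0.3446,  0.1203]), -93.9) 1.0597980549521433
[283.22106812 212.57783674]
[213.15416116 215.94207568]
[282.07791196 261.31756308]
```

View pics/w4.png

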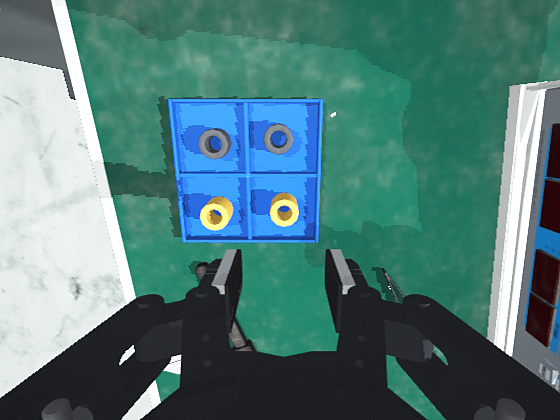

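{"name": "apply_moves", "arguments": {"rows": [[-0.008,0.004,0.2,0,0,0],[-0.008,0.004,0.35,0,0,0],[-0.008,0.004,0.427,0,0,0],[-0.008,0.004,0.427,0,0,0]]}}

```text
clock: 6.32
tcp_pos: [0.4401, -0.3475, 0.0132]
orientation: [-2.291, -2.147, 0.0]
contact_force: [-1.1, -0.5, 0.8]
grip_width: 0.0426
gripper_force: 0.0
```

{"name": "apply_moves", "arguments": {"rows": [[0,0,0,0,0,0],[0,0,0,0,0,0],[0,0,0,0,0,0],[0,0,0,0,0,0]], "claw": 0, "newtons": 40}}

```text
clock: 6.82
tcp_pos: [0.4412, -0.3489, 0.0152]
orientation: [2.292, 2.145, 0.002]
contact_force: [-0.3, 0.0, 6.3]
grip_width: 0.0216
gripper_force: 40.1
```

{"name": "apply_moves", "arguments": {"rows": [[0,0,-0.1,0,0,0],[0,0,-0.25,0,0,0],[0,0,-0.4,0,0,0],[0,0,-0.5,0,0,0]]}}

```text
clock: 7.32
tcp_pos: [0.4407, -0.3486, 0.1409]
orientation: [2.292, 2.146, 0.001]
contact_force: [-0.4, -0.4, -0.6]
grip_width: 0.022
gripper_force: 39.4
```

```bash
python3 - <<'E'
from h import *
print(pose(),r.get_obs()['joints'][6])
f=r.grab_frame('wrist');save(f,'w5')
cv2.imwrite('pics/w5c.png',cv2.cvtColor(cv2.resize(f['pixels'][150:360,150:430],None,fx=2,fy=2),cv2.COLOR_RGB2BGR))
E
```

```text
(array([ 0.4407, -0.3486,  0.1409]), -93.8) 1.0448523814253174
```

View pics/w5c.png

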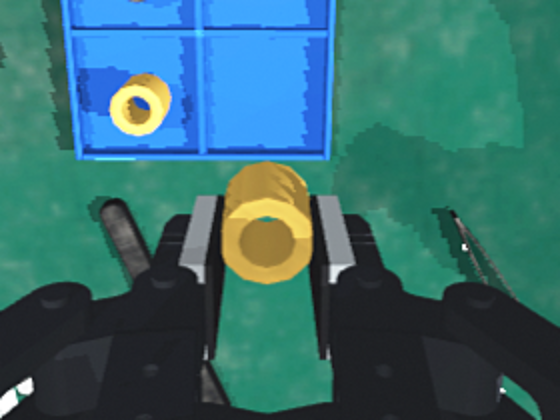

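```bash
python3 - <<'E'
from h import *
f=r.grab_frame('wrist');p=atz(f,(283.5,270),.1409+.0128);o=r.get_obs()
A=R.from_rotvec(o['orientation']).as_matrix();print('sleeve in tool',A.T@(p-o['tcp_pos']))
print(goto((.525,-.16,.15),-83))
E
```

```text
sleeve in tool [-3.61229879e-05  4.24663971e-04 -1.19919599e-02]
[0.778, 0.283, -0.033, 0.003, 0.002, -0.12]
```

Sleeve is centred on the TCP axis.

{"name": "apply_moves", "arguments": {"rows": [[0.22,0.08,-0.03,0,0,-0.06],[0.44,0.16,-0.03,0,0,-0.12],[0.66,0.24,-0.03,0,0,-0.12],[0.778,0.283,-0.03,0,0,-0.12],[0.778,0.283,-0.03,0,0,-0.12]]}}

```text
clock: 8.05
tcp_pos: [0.5247, -0.1552, 0.1453]
orientation: [-2.073, -2.358, -0.0]
contact_force: [0.1, 0.3, -0.2]
grip_width: 0.022
gripper_force: 39.4
```

```bash
cat > dow.py <<'E'
from h import *
print(pose())
f=r.grab_frame('wrist');save(f,'w6')
for t in ['dowel_right','dowel_left']:
  for p,c in lm(f,t,2): print(t,p,c,atz(f,p,.064))
t=r.grab_frame('top')
for n in ['dowel_left','dowel_right']:
  for p,c in lm(t,n,2): print('top',n,p,c,atz(t,p,.064))
# white plate outline -> yaw
for g in (f,t):
 for d in r.outline_of(g,'press_base')[:1]:
  c=max(cv2.findContours(d['pixels'].astype('uint8'),0,2)[0],key=cv2.contourArea)
  c=np.array([atz(g,p,.018)[:2] for p in c[:,0,:].astype(float)])*1000
  print('base rect',cv2.minAreaRect(c.astype('float32')),d['conf'])
E
python3 dow.py
```

```text
(array([ 0.5247, -0.1552,  0.1453]), -82.6)
dowel_right [296.4, 137.4] 0.91 [ 0.52671634 -0.09670996  0.064     ]
top dowel_left [283.4, 231.3] 0.93 [0.50898698 0.0205489  0.064     ]
top dowel_right [321.4, 227.5] 0.83 [ 0.52176001 -0.0943669   0.064     ]
base rect ((534.8753662109375, -55.424896240234375), (150.3228302001953, 127.36282348632812), 5.1017985343933105) 0.56
base rect ((528.0581665039062, -34.993080139160156), (146.8737030029297, 163.05722045898438), 5.270463943481445) 0.76
```

View pics/w6.png

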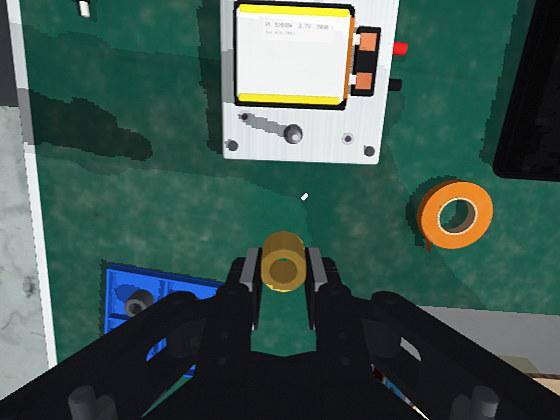

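```bash
python3 - <<'E'
from h import *
f=r.grab_frame('wrist')
for p in [(.5255,-.0958,.064),(.5255,-.0958,.018)]: print(proj(f,p))
cv2.imwrite('pics/w7.png',cv2.cvtColor(cv2.resize(f['pixels'][90:170,250:340],None,fx=5,fy=5,interpolation=0),cv2.COLOR_RGB2BGR))
print(goto((.5258,-.0958,.09),-84.4))
E
```

```text
[296.87196924 129.42321792]
[294.54043986 127.30769474]
[0.252, 0.04, 0.225, 0.0, 0.0, 0.015]
```

View pics/w7.png

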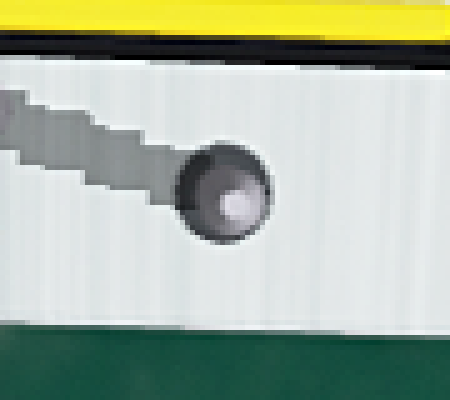

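{"name": "apply_moves", "arguments": {"rows": [[0.1,0.015,0.0,0,0,0.02],[0.2,0.03,0.05,0,0,0.02],[0.249,0.04,0.225,0,0,0.02],[0.249,0.04,0.225,0,0,0.02],[0.249,0.04,0.265,0,0,0.02]]}}

```text
clock: 9.12
tcp_pos: [0.5269, -0.0973, 0.0813]
orientation: [2.118, 2.317, 0.001]
contact_force: [0.2, -0.1, 1.0]
grip_width: 0.0215
gripper_force: 39.4
```

```bash
python3 - <<'E'
from h import *
print(pose(),goto((.5258,-.0964,.0345),-84.4))
E
```

```text
(array([ 0.5269, -0.0973,  0.0813]), -84.9) [0.004, -0.005, 0.187, 0.001, 0.001, -0.005]
```

Descend with the small correction; sleeve bottom goes 12 mm below TCP, seated at TCP z≈0.030.

{"name": "apply_moves", "arguments": {"rows": [[0.004,-0.004,0.05,0,0,0],[0.004,-0.004,0.1,0,0,0],[0.004,-0.004,0.13,0,0,0],[0.004,-0.004,0.13,0,0,0]]}}

```text
clock: 9.62
tcp_pos: [0.5248, -0.096, 0.0471]
orientation: [2.118, 2.319, -0.002]
contact_force: [2.1, -4.5, -3.6]
grip_width: 0.0214
gripper_force: 39.3
```

{"name": "apply_moves", "arguments": {"rows": [[0,0,0.04,0,0,0],[0,0,0.065,0,0,0],[0,0,0.065,0,0,0]]}}

```text
clock: 10.0
tcp_pos: [0.5253, -0.0959, 0.0309]
orientation: [2.117, 2.318, -0.001]
contact_force: [2.4, -6.1, -5.0]
grip_width: 0.0216
gripper_force: 39.3
```

{"name": "apply_moves", "arguments": {"rows": [[0,0,0,0,0,0],[0,0,0,0,0,0],[0,0,-0.05,0,0,0],[0,0,-0.3,0,0,0],[0,0,-0.45,0,0,0]], "claw": 0.5}}

```text
clock: 10.62
tcp_pos: [0.5255, -0.0951, 0.1466]
orientation: [2.118, 2.319, 0.002]
contact_force: [0.1, 1.3, -0.1]
grip_width: 0.0426
gripper_force: 0.0
```

```bash
python3 - <<'E'
from h import *
print(pose())
f=r.grab_frame('wrist');save(f,'w8')
for p,c in lm(f,'spacer_brass_a',3): print(p,c,atz(f,p,.018))
print(proj(f,(.5258,-.0964,.043)),goto((.3836,-.347,.14),-93.9))
E
```

```text
(array([ 0.5255, -0.0951,  0.1466]), -84.8)
[282.4, 200.4] 0.97 [ 0.52526518 -0.09775586  0.018     ]
[142.7, 385.8] 0.76 [ 0.3864473  -0.33009384  0.018     ]
[283.16576801 206.6996855 ] [-0.95, -0.664, 0.027, 0.004, -0.0, 0.101]
```

View pics/w8.png

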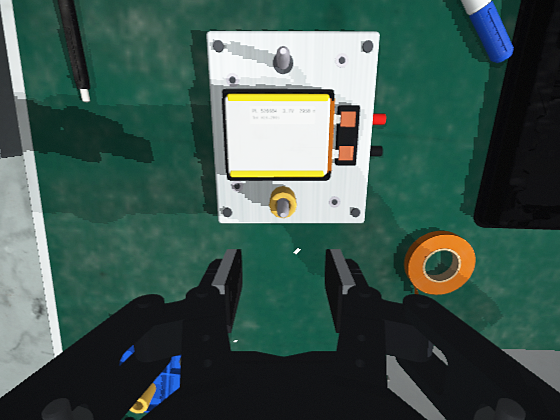

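{"name": "apply_moves", "arguments": {"rows": [[-0.2,-0.14,0.0,0,0,0.05],[-0.4,-0.28,0.02,0,0,0.1],[-0.6,-0.42,0.02,0,0,0.1],[-0.8,-0.56,0.02,0,0,0.1],[-0.95,-0.664,0.02,0,0,0.1]]}}

```text
clock: 11.35
tcp_pos: [0.3794, -0.3481, 0.1389]
orientation: [-2.295, -2.145, -0.0]
contact_force: [0.7, -0.8, -0.3]
grip_width: 0.0426
gripper_force: 0.0
```

```bash
python3 - <<'E'
from h import *
print(pose(),goto((.384,-.347,.0135),-93.9))
f=r.grab_frame('wrist');save(f,'w9')
hsv=cv2.cvtColor(f['pixels'],cv2.COLOR_RGB2HSV)
m=cv2.inRange(hsv,(15,80,60),(34,255,255))
n,l,s,c=cv2.connectedComponentsWithStats(m)
print([(s[i].tolist(),c[i].round(1)) for i in range(1,n) if s[i,4]>100])
print(proj(f,(.384,-.347,.028)),proj(f,(.384,-.347,.003)),[(p,c,atz(f,p,.003)) for p,c in lm(f,'spacer_brass_a',2)])
E
```

```text
(array([ 0.3794, -0.3481,  0.1389]), -93.9) [0.006, 0.018, 0.501, 0.0, -0.0, 0.0]
[([274, 184, 27, 30, 558], array([287. , 198.7]))]
[288.04430895 201.41380732] [287.62106315 194.37931372] [([285.2, 196.4], 0.75, array([ 0.38157249, -0.34882366,  0.003     ]))]
```

{"name": "apply_moves", "arguments": {"rows": [[0.004,0.014,0.15,0,0,0],[0.004,0.014,0.35,0,0,0],[0.004,0.014,0.5,0,0,0],[0.004,0.014,0.5,0,0,0]]}}

```text
clock: 11.95
tcp_pos: [0.3842, -0.3442, 0.0122]
orientation: [-2.29, -2.145, 0.001]
contact_force: [0.4, -0.0, 0.9]
grip_width: 0.0426
gripper_force: 0.0
```

{"name": "apply_moves", "arguments": {"rows": [[0,0,0,0,0,0],[0,0,0,0,0,0],[0,0,0,0,0,0],[0,0,0,0,0,0]], "claw": 0}}

```text
clock: 12.45
tcp_pos: [0.3854, -0.3459, 0.0149]
orientation: [2.292, 2.146, 0.002]
contact_force: [-0.1, 1.2, 9.0]
grip_width: 0.0214
gripper_force: 40.6
```

{"name": "apply_moves", "arguments": {"rows": [[0,0,-0.1,0,0,0],[0,0,-0.25,0,0,0],[0,0,-0.4,0,0,0],[0,0,-0.5,0,0,0]]}}

```text
clock: 12.95
tcp_pos: [0.3851, -0.3459, 0.1407]
orientation: [2.292, 2.146, 0.002]
contact_force: [0.1, -0.3, -1.5]
grip_width: 0.0217
gripper_force: 39.8
```

```bash
python3 - <<'E'
from h import *
print(pose(),goto((.50,-.12,.15),-84.5))
f=r.grab_frame('wrist');save(f,'w10')
hsv=cv2.cvtColor(f['pixels'],cv2.COLOR_RGB2HSV)
m=cv2.inRange(hsv,(15,80,60),(34,255,255))
n,l,s,c=cv2.connectedComponentsWithStats(m)
print([(s[i].tolist(),c[i].round(1)) for i in range(1,n) if s[i,4]>100])
m=cv2.imread('pics/w5.png');m=cv2.inRange(cv2.cvtColor(m,cv2.COLOR_BGR2HSV),(15,80,60),(34,255,255))
n,l,s,c=cv2.connectedComponentsWithStats(m)
print('earlier',[(s[i].tolist(),c[i].round(1)) for i in range(1,n) if s[i,4]>100])
E
```

```text
(array([ 0.3851, -0.3459,  0.1407]), -93.8) [0.932, 0.399, -0.037, 0.001, 0.0, -0.103]
[([260, 236, 47, 62, 2364], array([282.9, 266.9]))]
earlier [([205, 187, 30, 30, 627], array([219.8, 201.7])), ([260, 231, 47, 61, 2324], array([283. , 261.5]))]
```

{"name": "apply_moves", "arguments": {"rows": [[0.22,0.1,-0.03,0,0,-0.05],[0.44,0.2,-0.03,0,0,-0.1],[0.66,0.29,-0.03,0,0,-0.1],[0.88,0.39,-0.03,0,0,-0.1],[0.99,0.43,-0.03,0,0,-0.1]]}}

```text
clock: 13.62
tcp_pos: [0.5099, -0.1018, 0.1462]
orientation: [-2.112, -2.325, -0.002]
contact_force: [0.4, -0.6, -0.4]
grip_width: 0.0217
gripper_force: 39.8
```

```bash
python3 - <<'E'
from h import *
print(pose(),goto((.513,-.045,.15),-84.5))
E
```

```text
(array([ 0.5099, -0.1018,  0.1462]), -84.5) [0.225, 0.034, -0.015, 0.0, -0.001, 0.0]
```

{"name": "apply_moves", "arguments": {"rows": [[0.15,0.02,-0.01,0,0,0],[0.225,0.034,-0.01,0,0,0],[0.225,0.034,-0.01,0,0,0]]}}

```text
clock: 14.0
tcp_pos: [0.5117, -0.0473, 0.1487]
orientation: [-2.114, -2.324, -0.001]
contact_force: [-0.4, -1.1, -1.2]
grip_width: 0.0219
gripper_force: 39.8
```

```bash
python3 - <<'E'
from h import *
print(pose(),goto((.5149,.0185,.08),-84.5))
f=r.grab_frame('wrist');save(f,'w11')
print([(p,c,atz(f,p,.064)) for p,c in lm(f,'dowel_left',2)])
q=proj(f,(.5149,.0185,.064));print(q)
x,y=q.astype(int)
g=cv2.cvtColor(f['pixels'],cv2.COLOR_RGB2GRAY)
m=(g<165).astype('uint8')
print('\n'.join(' '.join('%3d'%v for v in row) for row in g[y-18:y+20:2,x-20:x+22:2]))
E
```

```text
(array([ 0.5117, -0.0473,  0.1487]), -84.6) [0.261, 0.038, 0.275, -0.0, -0.0, -0.001]
[([296.8, 125.8], 0.96, array([0.5154321 , 0.01905257, 0.064     ])), ([434.0, 299.6], 0.72, array([ 0.64925248, -0.11420496,  0.064     ]))]
[295.99195157 126.5111497 ]
247 246 246 246 245 244 246 246 246 245 244 245 245 248 248 246 245 245 245 245 243
247 246 246 247 245 244 246 246 246 246 243 245 245 248 247 246 245 245 245 245 243
255 254 250 247 245 245 247 246 246 246 245 246 245 248 247 246 244 245 245 245 243
188 184 185 253 247 246 247 249 255 245 244 255 251 249 247 246 244 245 245 245 243
194 188 187 191 192 234 255 182  91  88  87  83 156 255 248 246 245 245 245 245 242
193 189 187 189 185 191 104  53  78  96  94  93  88 158 255 247 245 245 245 245 242
192 189 187 190 188 166  56  60  88  95  97 114 121  79 243 248 245 245 245 245 242
193 188 187 190 193  77  63  78  90  93  96 122 157 148 124 251 245 245 245 245 242
189 183 192 196 202  74  61  89  93  87 210 222 190 185 130 254 244 245 245 246 243
234 235 125 142 144  50  46  82  96 124 223 215 212 196 112 254 245 245 245 246 242
231 229 234 237 239 144  37  54 103 102 201 216 201 181 176 232 227 246 245 246 242
231 229 229 230 227 226  62  80  95 106 133 168 187  93 239 231 227 228 237 246 242
232 229 230 230 226 231 215  58  75  82 119 115  56 226 233 230 227 227 238 248 244
233 229 229 230 226 227 234 239 167 101 100 195 238 235 230 230 228 227 227 228 222
233 229 229 229 225 227 231 230 233 233 230 231 230 233 230 229 228 227 228 228 224
233 230 229 230 226 228 232 229 230 228 226 228 229 233 230 230 228 227 229 229 223
232 229 228 230 226 228 231 230 229 228 227 228 229 234 231 229 228 227 228 229 224
235 232 232 233 227 228 232 230 229 228 227 230 232 236 232 232 229 228 229 229 225
157 150 149 151 193 242 244 243 241 236 233 142 150 156 151 149 197 241 241 241 237
```

{"name": "apply_moves", "arguments": {"rows": [[0.15,0.02,0,0,0,0],[0.269,0.039,0.1,0,0,0],[0.269,0.039,0.25,0,0,0],[0.269,0.039,0.275,0,0,0],[0.269,0.039,0.275,0,0,0]]}}

```text
clock: 14.72
tcp_pos: [0.5154, 0.0171, 0.0806]
orientation: [2.121, 2.317, -0.001]
contact_force: [-0.2, -0.4, -0.1]
grip_width: 0.0217
gripper_force: 39.8
```

```bash
python3 - <<'E'
from h import *
print(pose(),goto((.5151,.0205,.031),-84.6))
E
```

```text
(array([0.5154, 0.0171, 0.0806]), -84.9) [0.014, -0.0, 0.198, 0.0, 0.0, -0.004]
```

{"name": "apply_moves", "arguments": {"rows": [[0.008,0,0.05,0,0,0],[0.008,0,0.1,0,0,0],[0.008,0,0.13,0,0,0],[0.008,0,0.13,0,0,0]]}}

```text
clock: 15.22
tcp_pos: [0.5147, 0.0207, 0.047]
orientation: [-2.118, -2.32, 0.002]
contact_force: [-0.0, -0.5, -0.8]
grip_width: 0.0216
gripper_force: 39.8
```

{"name": "apply_moves", "arguments": {"rows": [[0,0,0.04,0,0,0],[0,0,0.068,0,0,0],[0,0,0.068,0,0,0]]}}

```text
clock: 15.6
tcp_pos: [0.515, 0.0207, 0.0302]
orientation: [-2.118, -2.32, 0.0]
contact_force: [0.5, -0.7, -0.5]
grip_width: 0.0216
gripper_force: 39.8
```

{"name": "apply_moves", "arguments": {"rows": [[0,0,0,0,0,0],[0,0,0,0,0,0],[0,0,-0.05,0,0,0],[0,0,-0.3,0,0,0],[0,0,-0.5,0,0,0]], "claw": 0.5}}

```text
clock: 16.23
tcp_pos: [0.5152, 0.0203, 0.1579]
orientation: [2.119, 2.319, 0.0]
contact_force: [1.1, 0.4, 0.7]
grip_width: 0.0426
gripper_force: 0.0
```

```bash
python3 - <<'E'
from h import *
o=r.get_obs();print(pose(),o['joints'])
f=r.grab_frame('wrist');save(f,'w12')
for n,z in [('spacer_brass_a',.018),('dowel_left',.064),('dowel_right',.064)]:
  print(n,[(p,c,atz(f,p,z)) for p,c in lm(f,n,3)])
print(goto((.47,.20,.2),-10),goto((.45,.26,.27),10))
E
```

```text
(array([0.5152, 0.0203, 0.1579]), -84.8) [-0.93592309  0.47637966  1.01182423  2.05079476 -0.52174886  0.89378808
  0.45733314]
spacer_brass_a [([283.9, 296.5], 0.89, array([ 0.5262695 , -0.09175733,  0.018     ])), ([282.4, 194.6], 0.8, array([0.51459697, 0.02030383, 0.018     ]))]
dowel_left [([285.5, 209.8], 0.66, array([0.51730101, 0.01938929, 0.064     ]))]
dowel_right [([281.7, 329.0], 0.73, array([ 0.52450133, -0.09657887,  0.064     ]))]
[0.729, -0.116, -0.173, 0.002, 0.0, -0.831] [0.976, -0.173, -0.452, 0.002, 0.001, -1.053]
```

{"name": "apply_moves", "arguments": {"rows": [[0.1,-0.02,-0.1,0,0,-0.118],[0.3,-0.05,-0.2,0,0,-0.236],[0.5,-0.09,-0.3,0,0,-0.354],[0.7,-0.12,-0.38,0,0,-0.472],[0.9,-0.16,-0.4,0,0,-0.59]], "claw": 0.8}}

```text
clock: 17.05
tcp_pos: [0.454, 0.2429, 0.2559]
orientation: [-0.848, -3.025, -0.001]
contact_force: [-0.1, -0.3, -0.0]
grip_width: 0.0681
gripper_force: 0.0
```

```bash
python3 - <<'E'
from h import *
o=r.get_obs();print(pose(),o['joints'])
print(goto((.44,.33,.26),11))
E
```

```text
(array([0.454 , 0.2429, 0.2559]), -31.3) [-1.36012257  0.24643714  0.89512329  1.94728819 -0.22196689  1.04866195
  0.6562983 ]
[0.229, 0.269, -0.016, 0.0, 0.0, -0.47]
```

{"name": "apply_moves", "arguments": {"rows": [[0.1,0.1,0,0,0,-0.118],[0.2,0.2,0,0,0,-0.236],[0.229,0.269,-0.016,0,0,-0.354],[0.229,0.269,-0.016,0,0,-0.47],[0.229,0.269,-0.016,0,0,-0.47]]}}

```text
clock: 17.68
tcp_pos: [0.4408, 0.328, 0.2584]
orientation: [0.288, -3.126, 0.002]
contact_force: [0.8, -0.6, 0.4]
grip_width: 0.0686
gripper_force: 0.0
```

```bash
cat > pt.py <<'E'
from h import *
import sys
o=r.get_obs();print(pose(),o['joints'])
f=r.grab_frame('wrist');save(f,sys.argv[1])
for n,z in [('handle',.066),('hole_left',.012),('hole_right',.012),('press_top',0)]:
  print(n,[(p,c,atz(f,p,z)) for p,c in lm(f,n,2)])
for n,z in [('press_top',.024),('handle',.066)]:
 d=r.outline_of(f,n)[0]
 c=max(cv2.findContours(d['pixels'].astype('uint8'),0,2)[0],key=cv2.contourArea)
 c=np.array([atz(f,p,z)[:2] for p in c[:,0,:].astype(float)])*1000
 print(n,d['rect'],cv2.minAreaRect(c.astype('float32')),d['conf'])
E
python3 pt.py w13
```

```text
(array([0.4408, 0.328 , 0.2584]), 10.5) [-1.31726102  0.28509298  0.69474714  1.86020672 -0.20623417  1.07143889
  1.21227432]
handle [([269.1, 210.8], 0.73, array([0.47427789, 0.31609216, 0.066     ]))]
hole_left [([314.7, 204.4], 0.85, array([0.4711326 , 0.37503429, 0.012     ]))]
hole_right [([226.3, 202.0], 0.79, array([0.48954216, 0.25806431, 0.012     ]))]
press_top [([269.6, 197.6], 0.69, array([0.47612538, 0.31400112, 0.        ]))]
press_top [61.3, 264.9, 78.8, 46.2] ((647.237060546875, 98.45660400390625), (18.501102447509766, 131.59962463378906), 41.06080627441406) 0.63
handle [207.4, 162.8, 127.3, 86.9] ((465.8831481933594, 318.5455017089844), (104.33053588867188, 142.39813232421875), 10.57871150970459) 0.61
```

View pics/w13.png

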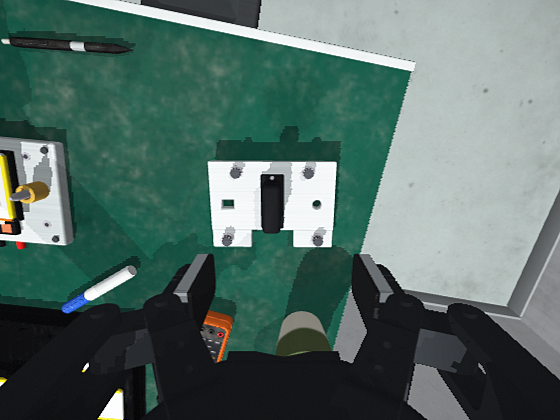

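```bash
python3 - <<'E'
from h import *
print(pose(),goto((.475,.316,.10),10.7))
E
```

```text
(array([0.4413, 0.3284, 0.2594]), 10.5) [-0.123, -0.073, 0.638, -0.0, -0.0, -0.002]
```

{"name": "apply_moves", "arguments": {"rows": [[-0.06,-0.04,0.2,0,0,0],[-0.123,-0.073,0.42,0,0,0],[-0.123,-0.073,0.6,0,0,0],[-0.123,-0.073,0.6,0,0,0]]}}

```text
clock: 18.52
tcp_pos: [0.473, 0.3146, 0.1068]
orientation: [0.289, -3.123, 0.007]
contact_force: [0.7, -0.4, 1.1]
grip_width: 0.0683
gripper_force: 0.0
```

```bash
python3 pt.py w14; python3 -c "
from h import *
print(pose(),goto((.475,.316,.037),10.7))"
```

```text
(array([0.473 , 0.3146, 0.1068]), 10.6) [-1.14730944  0.52074402  0.59407979  1.94773534 -0.39788001  0.79795407
  1.42537359]
handle [([289.0, 237.1], 0.86, array([0.47421672, 0.31738659, 0.066     ]))]
hole_left [([355.2, 219.6], 0.78, array([0.46994827, 0.37331109, 0.012     ]))]
hole_right []
press_top [([286.5, 209.6], 0.88, array([0.47549247, 0.31638485, 0.        ]))]
press_top [176.4, 147.1, 223.2, 141.6] ((478.6300354003906, 319.36773681640625), (116.84221649169922, 161.08872985839844), 10.720075607299805) 0.76
handle [185.3, 146.7, 214.5, 143.5] ((464.8634948730469, 316.06549072265625), (95.93257141113281, 131.42486572265625), 10.583836555480957) 0.83
(array([0.4757, 0.3171, 0.1113]), 10.6) [0.004, -0.005, 0.297, 0.001, 0.002, -0.001]
```

{"name": "apply_moves", "arguments": {"rows": [[0.006,0.003,0.12,0,0,0],[0.006,0.003,0.24,0,0,0],[0.006,0.003,0.297,0,0,0],[0.006,0.003,0.297,0,0,0]]}}

```text
clock: 19.38
tcp_pos: [0.4732, 0.3166, 0.0352]
orientation: [0.291, -3.127, 0.001]
contact_force: [0.2, -0.2, 0.9]
grip_width: 0.0683
gripper_force: 0.0
```

{"name": "apply_moves", "arguments": {"rows": [[0,0,0,0,0,0],[0,0,0,0,0,0],[0,0,0,0,0,0],[0,0,0,0,0,0],[0,0,0,0,0,0]], "claw": 0, "newtons": 100}}

```text
clock: 20.0
tcp_pos: [0.4739, 0.3176, 0.0363]
orientation: [-0.291, 3.127, 0.003]
contact_force: [-0.5, 1.4, 6.3]
grip_width: 0.0202
gripper_force: 97.5
```

{"name": "apply_moves", "arguments": {"rows": [[0,0,-0.08,0,0,0],[0,0,-0.2,0,0,0],[0,0,-0.35,0,0,0],[0,0,-0.46,0,0,0],[0,0,-0.46,0,0,0]]}}

```text
clock: 20.62
tcp_pos: [0.4745, 0.3172, 0.1528]
orientation: [-0.29, 3.125, 0.005]
contact_force: [-0.2, 0.1, -4.1]
grip_width: 0.0208
gripper_force: 98.9
```

```bash
cat > held.py <<'E'
from h import *
import sys
f=r.grab_frame('wrist');save(f,sys.argv[1]);o=r.get_obs();print(pose(),o['contact_force'])
A=R.from_rotvec(o['orientation']).as_matrix();t=o['tcp_pos']
h=float(sys.argv[2]) # origin below tcp
for n,z in [('hole_left',.012),('hole_right',.012),('handle',.066),('press_top',0)]:
  for p,c in lm(f,n,1): print(n,p,c,'tool',np.round(1000*(A.T@(atz(f,p,t[2]-h+z)-t)),1))
for d in r.outline_of(f,'press_top')[:1]:
 c=max(cv2.findContours(d['pixels'].astype('uint8'),0,2)[0],key=cv2.contourArea)
 c=np.array([1000*(A.T@(atz(f,p,t[2]-h+.024)-t))[:2] for p in c[:,0,:].astype(float)])
 print('rect in tool',cv2.minAreaRect(c.astype('float32')),d['conf'])
E
python3 held.py w15 .036; python3 -c "
from h import *
print(goto((.51,.1,.15),5.2))"
```

```text
(array([0.4734, 0.3168, 0.1511]), 10.6) [ 0.45534948 -0.55822578 -3.732486  ]
hole_left [378.2, 251.9] 0.77 tool [-6.8 57.  24.1]
hole_right [186.3, 250.6] 0.75 tool [ -5.8 -59.9  23.9]
handle [283.4, 296.0] 0.8 tool [ -2.3  -0.9 -30. ]
press_top [278.8, 240.2] 0.86 tool [-4.1 -3.8 36. ]
rect in tool ((-7.334022521972656, -0.18621063232421875), (118.3821029663086, 162.5071563720703), 0.1142355278134346) 0.64
[0.012, -0.877, -0.002, -0.001, -0.001, 0.06]
```

{"name": "apply_moves", "arguments": {"rows": [[0.0,-0.2,0,0,0,0.03],[0.01,-0.4,0,0,0,0.06],[0.01,-0.6,0,0,0,0.06],[0.01,-0.8,0,0,0,0.06],[0.01,-0.92,0,0,0,0.06]]}}

```text
clock: 21.55
tcp_pos: [0.5131, 0.087, 0.1498]
orientation: [0.138, -3.138, 0.002]
contact_force: [-0.1, -0.4, -3.8]
grip_width: 0.0206
gripper_force: 99.1
```

```bash
python3 -c "
from h import *
print(pose(),goto((.5155,-.039,.13),5.2))"
```

```text
(array([0.5131, 0.087 , 0.1498]), 5.0) [0.035, -0.503, 0.08, -0.001, -0.001, -0.002]
```

{"name": "apply_moves", "arguments": {"rows": [[0.02,-0.2,0,0,0,0],[0.03,-0.4,0.04,0,0,0],[0.035,-0.503,0.08,0,0,0],[0.035,-0.503,0.08,0,0,0]]}}

```text
clock: 22.05
tcp_pos: [0.5149, -0.0387, 0.1293]
orientation: [0.135, -3.136, 0.002]
contact_force: [0.4, 0.5, -4.0]
grip_width: 0.0206
gripper_force: 99.1
```

```bash
python3 held.py w16 .036; python3 - <<'E'
from h import *
P=[]
for i in range(4):
  s=r.grab_frame('scene');P.append(r.get_obs()['tcp_pos'])
print(np.mean(P,0),np.std(P,0))
save(s,'s2')
for n in ['dowel_left','dowel_right']: print(n,[(p,c,atz(s,p,.064)) for p,c in lm(s,n,2)])
for n in ['hole_left','hole_right']: print(n,[(p,c,atz(s,p,.106)) for p,c in lm(s,n,2)])
f=r.grab_frame('wrist')
for n in ['dowel_left','dowel_right']: print('wrist',n,[(p,c,atz(f,p,.064)) for p,c in lm(f,n,2)])
E
```

```text
(array([ 0.5154, -0.0368,  0.1296]), 5.1) [-0.25780377  0.79415024 -3.96581204]
hole_left [380.5, 251.9] 0.66 tool [-4.1 55.5 24. ]
hole_right [186.4, 248.2] 0.64 tool [ -1.5 -61.2  24. ]
handle [284.2, 294.0] 0.88 tool [  1.6  -2.6 -30. ]
press_top [281.4, 239.3] 0.59 tool [-0.8 -4.2 36. ]
rect in tool ((-4.834831237792969, -2.463134765625), (117.25148010253906, 160.97059631347656), 0.1334104686975479) 0.86
[ 0.51620157 -0.03498184  0.13039195] [3.52563991e-05 1.92091574e-04 1.14706059e-05]
dowel_left [([264.3, 229.1], 0.73, array([0.51981497, 0.025347  , 0.064     ])), ([281.9, 248.7], 0.51, array([ 0.48634165, -0.05546966,  0.064     ]))]
dowel_right [([306.3, 244.6], 0.79, array([ 0.5361434 , -0.09630718,  0.064     ]))]
hole_left [([263.4, 218.0], 0.59, array([0.51444465, 0.02424481, 0.106     ])), ([301.0, 260.4], 0.54, array([ 0.44402581, -0.13728196,  0.106     ]))]
hole_right [([305.2, 235.4], 0.64, array([ 0.52254751, -0.09847762,  0.106     ]))]
wrist dowel_left []
wrist dowel_right []
```

```bash
python3 held.py w17 .036;python3 -c "
from h import *
print(pose(),goto((.5155,-.039,.105),5.2))"
```

```text
(array([ 0.516 , -0.0359,  0.1303]), 5.2) [-0.38110292 -0.47864202 -3.49862059]
hole_left [378.9, 253.6] 0.66 tool [-6.  56.7 24. ]
hole_right [185.0, 248.6] 0.64 tool [ -2.7 -60.2  24. ]
handle [281.0, 296.2] 0.81 tool [ -0.3  -2.1 -30. ]
press_top [282.4, 239.6] 0.65 tool [-1.9 -1.7 36. ]
rect in tool ((-5.598545074462891, -0.6009063720703125), (161.86756896972656, 118.00656127929688), 89.63922119140625) 0.65
(array([ 0.516 , -0.0359,  0.1303]), 5.2) [0.003, -0.012, 0.101, 0.0, -0.0, 0.0]
```

{"name": "apply_moves", "arguments": {"rows": [[0,-0.012,0.06,0,0,0],[0,-0.012,0.12,0,0,0],[0,-0.012,0.132,0,0,0],[0,-0.012,0.132,0,0,0],[0,-0.012,0.132,0,0,0]]}}

```text
clock: 23.82
tcp_pos: [0.5166, -0.0389, 0.0975]
orientation: [-0.143, 3.138, -0.0]
contact_force: [0.6, 0.3, -3.3]
grip_width: 0.0203
gripper_force: 99.0
```

```bash
python3 - <<'E'
from h import *
P=[]
for i in range(6):
  s=r.grab_frame('top' if i%2 else 'scene');P.append(r.get_obs()['tcp_pos'])
print(np.round(P,4)); print(goto((.5163,-.0386,.085),5.2))
for n,z in [('hole_left',.07),('hole_right',.07),('dowel_left',.064),('dowel_right',.064)]: print(n,[(p,c,atz(s,p,z)) for p,c in lm(s,n,2)])
E
python3 held.py w18 .036
```

```text
[[ 0.5167 -0.0388  0.0976]
 [ 0.5167 -0.0388  0.0976]
 [ 0.5166 -0.0388  0.0976]
 [ 0.5166 -0.0388  0.0976]
 [ 0.5165 -0.0388  0.0976]
 [ 0.5164 -0.0388  0.0975]]
[0.001, 0.001, 0.05, 0.0, 0.0, 0.0]
hole_left [([283.9, 229.4], 0.61, array([0.51460552, 0.01908619, 0.07      ]))]
hole_right [([321.6, 225.4], 0.67, array([ 0.5279255 , -0.09449906,  0.07      ]))]
dowel_left []
dowel_right []
(array([ 0.5163, -0.0388,  0.0973]), 5.2) [ 1.17405458  0.67461663 -3.01137944]
hole_left [380.6, 251.5] 0.84 tool [-4.6 57.6 24. ]
hole_right [186.9, 252.8] 0.93 tool [ -5.4 -59.4  24. ]
handle [281.7, 295.3] 0.95 tool [  0.1  -1.8 -30. ]
press_top [280.5, 236.2] 0.69 tool [ 0.5 -2.9 36. ]
rect in tool ((-5.345859527587891, -0.523284912109375), (116.88278198242188, 161.32986450195312), 0.001578336232341826) 0.64
```

{"name": "apply_moves", "arguments": {"rows": [[0,0,0.03,0,0,0],[0,0,0.05,0,0,0],[0,0,0.07,0,0,0],[0,0,0.07,0,0,0]]}}

```text
clock: 25.12
tcp_pos: [0.5159, -0.0389, 0.0793]
orientation: [0.143, -3.137, 0.0]
contact_force: [-0.4, -0.1, -3.1]
grip_width: 0.0206
gripper_force: 99.0
```

{"name": "apply_moves", "arguments": {"rows": [[0,0,0.01,0,0,0],[0,0,0.02,0,0,0],[0,0,0.03,0,0,0],[0,0,0.035,0,0,0],[0,0,0.035,0,0,0]]}}

```text
clock: 25.75
tcp_pos: [0.5164, -0.0388, 0.0715]
orientation: [-0.143, 3.138, 0.001]
contact_force: [-2.8, 0.9, 5.5]
grip_width: 0.0207
gripper_force: 100.5
```

{"name": "apply_moves", "arguments": {"rows": [[0,0,0.008,0,0,0],[0,0,0.016,0,0,0],[0,0,0.02,0,0,0],[0,0,0.02,0,0,0]]}}

```text
clock: 26.25
tcp_pos: [0.5165, -0.0387, 0.0673]
orientation: [-0.143, 3.138, 0.002]
contact_force: [-6.4, 2.7, 16.2]
grip_width: 0.0204
gripper_force: 102.0
```

{"name": "apply_moves", "arguments": {"rows": [[0.003,0.001,0.004,0,0,0],[0.003,0.001,0.008,0,0,0],[0.003,0.001,0.008,0,0,0]]}}

```text
clock: 26.62
tcp_pos: [0.5166, -0.0386, 0.067]
orientation: [-0.143, 3.136, 0.004]
contact_force: [-11.5, 3.3, 37.6]
grip_width: 0.0203
gripper_force: 105.1
```

```bash
python3 - <<'E'
from h import *
for i in range(4): s=r.grab_frame('scene' if i<3 else 'top')
o=r.get_obs();A=R.from_rotvec(o['orientation']).as_matrix()
print(o['tcp_pos'],o['contact_force'],o['moment'],'tool z',A[:,2]*1000,o['clock'])
for n in ['hole_left','hole_right','platen']:
  try: print(n,lm(s,n,1))
  except Exception as e: print(e)
E
```

```text
[ 0.51654886 -0.03861688  0.06706303] [-11.55844865   3.80999166  37.97513696] [-0.21641789  2.45109984  0.02897082] tool z [   1.91688851    2.78319948 -999.99428965] 26.825
hole_left [([284.6, 231.9], 0.94)]
hole_right [([322.3, 230.8], 0.65)]
it knows: cell, dowel_left, dowel_right, handle, hole_left, hole_right, kapton_tape, marker, multimeter, press_base, press_top, spacer_brass, spacer_steel, spacer_tray
```

{"name": "apply_moves", "arguments": {"rows": [[0.003,0,0,0.002,0,0],[0.006,0,0,0.004,0,0],[0.006,0,0,0.004,0,0]]}}

```text
clock: 27.3
tcp_pos: [0.5164, -0.0386, 0.0671]
orientation: [-0.143, 3.133, -0.007]
contact_force: [-5.7, 3.0, 30.4]
grip_width: 0.0206
gripper_force: 104.1
```

```bash
cat > st.py <<'E'
from h import *
s=r.grab_frame('scene');r.grab_frame('scene')
o=r.get_obs();A=R.from_rotvec(o['orientation']).as_matrix()
print(o['tcp_pos'],o['contact_force'],o['moment'],'tool z',A[:,2]*1000,o['clock'])
E
python3 st.py
```

```text
[ 0.51646855 -0.03865963  0.06708061] [-5.75883742  2.56880469 31.80654165] [0.33532639 1.56388249 0.03638283] tool z [   5.06643098   -3.85564678 -999.97973243] 27.4
```

{"name": "apply_moves", "arguments": {"rows": [[0,0,0.002,-0.002,0.002,0],[0,0,0.003,-0.002,0.003,0],[0,0,0.003,-0.002,0.003,0]]}}

```text
clock: 27.78
tcp_pos: [0.5165, -0.0386, 0.067]
orientation: [-0.143, 3.138, -0.001]
contact_force: [-11.1, 3.6, 42.3]
grip_width: 0.021
gripper_force: 105.7
```

```bash
python3 st.py; python3 st.py
```

```text
[ 0.51652944 -0.03860358  0.06702519] [-10.42211836   3.72360072  42.2370797 ] [0.22060803 2.09036535 0.0130525 ] tool z [ 2.34965687e-01 -4.54225618e-01 -9.99999869e+02] 27.875
[ 0.51652643 -0.03862106  0.06704452] [-10.48727083   3.51749895  41.95788947] [0.20584869 2.12097773 0.04367217] tool z [ 2.82363949e-01 -4.24510865e-01 -9.99999870e+02] 27.975
```

{"name": "apply_moves", "arguments": {"rows": [[0,0,-0.002,0,0,0],[0,0,-0.003,0,0,0],[0,0,-0.003,0,0,0]]}}

```text
clock: 28.35
tcp_pos: [0.5165, -0.0386, 0.0671]
orientation: [-0.143, 3.138, -0.002]
contact_force: [-7.3, 3.5, 31.2]
grip_width: 0.0204
gripper_force: 104.1
```

```bash
python3 st.py
```

```text
[ 0.51645512 -0.03861289  0.06707305] [-8.03118615  3.14044129 31.23361773] [ 0.1777338   1.40037603 -0.00785212] tool z [ 1.47150621e-01 -1.18645335e+00 -9.99999285e+02] 28.45
```

Level and rigid on both spacers, pressed with about 31 N. Handing in.

```bash
python3 -c "
from bench import r
print(r.hand_in())"
```

```text
the job is handed in; nothing more can be done
None
```

I slipped one brass spacer over each dowel, fitted the upper half, and handed the job in with the arm still pressing it down at about 31 N. I judged it fully home from the height, the level tool and the rigid resistance, since the spacers can't be seen under the plate.

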